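# Crack one pecan

### The arm

A 6-joint arm with a two-finger parallel gripper is mounted at the origin on the work surface. World frame = base frame: x ahead of the robot, y to its left, z up, the work surface at z = 0. Lengths are in mm, angles in rad, forces in N, time in s.
With the tool pointing down it reaches from about 200 to 875 mm from the base axis. Payload 3.4 kg.
Tool frame: the origin (TCP) lies at the very end of the fingers, on their centre line; the grasp point (between the pads) lies 19 mm behind it; z points along the fingers, y is the line along which they close (so a half turn about z gives the same grasp; the last joint's range is limited). The gripper opens to 94 mm and grips with 3 to 60 N. Pads are 16 mm wide; open, the fingers measure 119 mm over their backs; the gripper's body (75 mm by 177 mm) begins 78 mm behind the grasp point.
Start: joints at [1.082, 0.276, 1.505, -0, 1.361, -0.121], TCP at [206.769, 536.574, 205.493] pointing down, gripper open.
Joint ranges: [-2.89, 2.89], [-0.75, 2.08], [0.22, 2.7], [-1.18, 4.32], [0.11, 2.71], [-2.7, 2.7]. Speed limits (rad/s): [2.57, 2.57, 3.14, 3.14, 3.14, 3.14].

### API

Orientations are given as a rotation vector (axis times angle).
In Python, from plant import r gives the robot as it stands.
- The arm moves only by the shell command python3 -m crank 'ROWS' [FORCE]. ROWS is a JSON object of lists of equal length, an entry for each row: "delta_pos": the shift along the world's x, y, z as a fraction of full scale, a list of three; "rot": the turn, a rotation vector about the world's x, y, z as a fraction of full scale, a list of three; "fingers": the closure, from 0 (fully open) to 1 (shut). A call has 1 to 8 rows; each row shifts and turns the commanded pose from where the row before left it; what a row does not reach is not made up. Full scale, the value 1, is 0.04 m for a shift and 0.08 rad for a turn. A row lasts 1/10 s, in which the tool goes at most 50 mm and 8.59 degrees, less where a joint would pass 70% of its speed; a pose out of reach is approached as far as the arm can. A call with a number of a shift or a turn outside -1 to 1 is refused whole. A call with a gripper value outside its range is refused whole. The fingers move at their own pace and stop on an object; FORCE is the grip in N (left out, the last holds). Time passes only in rows, so rows that do not move let the fingers close. It gives the time, the measured TCP pose, the force, the opening and the grip force at its end, in the units of the state.
- r.sense(): the state, without advancing time (a new reading comes with each control period).
- r.get_image(name): name is "scene" or "top" or "wrist"; returns a dict with "color" (400x640x3 uint8, red, green, blue), "K" (3x3 intrinsics, pixels), "extrinsics" (4x4, takes a point from world to camera coordinates); the wrist camera has in their place "T_tool_cam" (4x4, takes a point from camera to tool coordinates, whose origin is the TCP and whose axes are the flange's). Camera axes: x right, y down, z forward; pixel columns grow to the right and rows downward; lengths in mm; the calibration is good to about 2 mm. A picture is of the moment at which its call begins: read the wrist's pose just before it. There is no depth.
- r.hand_in(): hands the job in; it is judged then, once.
Trained networks look in the newest picture that a camera, given by its name, has taken for a name from the list of things; names that differ only in an ending like _2 or _b are one class to them, and where a whole thing is asked for, a point or a joint stands for the part that bears it (a point fixed in the world has none). Each returns a list of dicts, best first, with "confidence" (0 to 1); they miss things now and then, are a little off and sometimes report something else, mostly with a low value. They report only what shows in the picture. A call takes as long as a camera call. They do not tell look-alikes from the thing itself.
- r.recognise(camera, label): "extent" ([left, top, right, bottom] in pixels, round what is visible of it).
- r.outline_of(camera, label): "region" (400x640 bool, what is visible of it) and "extent" ([left, top, right, bottom] in pixels, round what is visible of it).
The state is a dict: "time_s": time; "joint_pos": joint angles; "joint_velocities": joint speeds; "effort": joint torques, N m; "position": TCP position; "orientation": TCP orientation; "wrist_force": force on the tool from outside, world axes, zero at the start; "torque": the same for the moment, N m; "opening": finger opening in mm; "grasp_force": force on a finger pad.
Only numpy, scipy, OpenCV 4.12 (cv2) and the standard library are available. Lean on these libraries where they do the work, as an engineer would, in place of code of your own. Each camera call takes 0.05 s, during which the arm holds its last target. There are 200 camera calls.

### The job

Lay the loose pecan lengthwise in the cup of the open nutcracker, then swing the upper handle over and squeeze the handles together until the shell cracks. Stop as soon as it gives, so that the kernel is not crushed, and let go, leaving the cracked nut in the cup with the handle down on it and everything else where it stands.

Things in the scene. Friction and masses are not known exactly. Their poses are not given: they have to be found in the camera images.
- nutcracker: Lower arm of a cast-metal two-handled nutcracker, loose on rubber feet on the counter (about 0.7 kg in all). Origin on the counter under the middle of the nut cup; x runs along the arm: red handle's end at -148 mm, cup at 0, pivot at +45 mm; z up. The lower handle is 18 mm wide, its top 18 mm above the counter, right under the upper handle when shut.
- cup (a point): Middle of the cup's floor, 16 mm above the counter, axes as the lower arm's. The floor is 42 mm long (x) by 22 mm wide; its flared walls rise 6 mm above it and open to about 30 mm wide. The pivot cheeks, 36 mm wide, rise to 44 mm above the counter from x = +39 mm on.
- pivot (a point): Middle of the hinge pin that joins the two arms, 45 mm along +x from the cup and 34 mm above the counter. Its y axis is the hinge axis.
- opening (a joint): Opening of the upper arm about the pivot, rad: 0 shut with the handles parallel, 1.57 straight up, 2.2 swung right back on its stop. Slight friction and damping; past straight up it leans back, below it falls shut. The jaw, 45 mm from the pivot, meets a seated whole nut at about 0.20 (thin nut) to 0.35 (fat nut).
- upper_handle: The upper arm (0.16 kg) with the jaw and a red grip sleeve; origin on the pivot. After the jaw meets a nut, the resistance at the grip climbs over some 8 to 11 mm of grip travel to a peak of about 12 to 18 N; then the shell caves in and it drops to less than half. Pressed on, it climbs again as the jaw bears on the kernel; about 21 N at the grip, some 8 mm of travel after the give, crushes it.
- grip (a point): Point in the upper handle's red sleeve, 160 mm from the pivot, swinging with it: at opening q it lies 160 cos q mm from the pivot towards the lower handle's end and 160 sin q mm above the pivot (within 2 mm). The sleeve is 18 mm wide along the hinge axis, 12 mm thick, and runs 30 mm on to the handle's end and 56 mm towards the pivot. Its x axis points along the handle to the pivot.
- pecan: The brown pecan lying on the counter by itself: 40 mm long along its x, 20 mm wide along its y, 20 to 26 mm thick along z (nuts differ). Origin in the middle of its underside, z up. Its two ends are alike.
- pecan_shell (a joint): How far the upper half of the pecan's shell has caved in, m: 0 whole, about 0.003 cracked and fallen in on the kernel.
- pecan_bowl: Blue bowl of pecans, 144 mm across, 65 mm high, leave alone. Origin in the middle of its underside.
- pie_dish: Glass pie dish, 232 mm across, 40 mm high, standing on the cutting board, leave alone. Origin in the middle of its underside.
- board: Green plastic cutting board, 300 x 400 x 12 mm, fixed. Origin in the middle of its underside.
- mug: White mug, 82 mm across, 95 mm high, leave alone. Origin in the middle of its underside.
- jar: Amber glass jar, 72 mm across, 110 mm high, leave alone. Origin in the middle of its underside.
Things that resemble listed ones, but are neither listed nor needed, are in the scene too. There is more than one size of the nutcracker; the job needs the middle-sized.

How it is judged (in metres and radians):
On the way, in this order (a step that is already met when the one before it is completed fails the run):
1. the whole pecan lies lengthwise in the cup, let go, with the upper handle still open (distance between pecan and cup below 0.008 m and angle between the x axis of pecan and the x axis of nutcracker, either way round below 0.3 rad and angle between pecan's own z axis and vertical below 0.25 rad and contact force between the fingers and pecan below 0.1 N and value of joint opening above 0.8 rad and value of joint pecan_shell below 0.001 m), for 0.2 s.
2. the shell gives between the jaws of the nutcracker (value of joint pecan_shell above 0.002 m and value of joint opening below 0.45 rad and distance between pecan and cup below 0.012 m), for 0.1 s.
At the end, for the whole second after the job is handed in: Shell cracked (caved in over 2 mm), the nut's origin within 12 mm of the cup's middle, upper handle down on it (opening under 0.45 rad), nutcracker flat on the counter (tilt under 0.08 rad) within 60 mm of where it was, all at rest (all of step 2 and angle between nutcracker's own z axis and vertical below 0.08 rad and height (world z) of nutcracker below 0.01 m and distance of nutcracker from where it was at the start of the episode below 0.06 m and linear speed of each of pecan, nutcracker below 0.02 m/s); the robot touches nothing.
It fails at once if the kernel is crushed: the jaw bears on the nut with more than 75 N (about 21 N at the grip) (contact force between upper_handle and pecan above 75 N).
It fails at once if the shell is broken other than by the closing jaws (value of joint pecan_shell above 0.0015 m and value of joint opening above 0.5 rad).
It fails at once if the bowl, pie dish, mug or jar is moved by more than 30 mm (distance of any of pecan_bowl, pie_dish, mug, jar from where it was at the start of the episode above 0.03 m).
It also fails if it takes over 67 s, if anything falls off the work surface, if the arm or the gripper's body presses on something with over 40 N, if the wrist force passes 120 N, or if a joint passes its speed limit or range.

## Working session

There is one attempt and no reset: what is moved stays moved. The work goes in short steps, Python scripts to look and compute and a shell command to move; the robot and the scene stay as the last step left them, time stands still between calls to the robot, and variables do not carry over. Pictures are saved under pics/ and viewed, at most 10 in all, crops included, and the job is handed in when it is done.

```bash
mkdir -p pics; ls; cat > h.py <<'E'
import numpy as np, cv2
from plant import r
from scipy.spatial.transform import Rotation as R
def cam(name):
    s=r.sense(); im=r.get_image(name)
    if 'extrinsics' in im: E=np.array(im['extrinsics'])
    else:
        T=np.eye(4);T[:3,:3]=R.from_rotvec(s['orientation']).as_matrix();T[:3,3]=s['position']
        E=np.linalg.inv(T@np.array(im['T_tool_cam']))
    return im['color'],np.array(im['K']),E
def onplane(uv,K,E,z):
    d=E[:3,:3].T@np.linalg.inv(K)@np.array([uv[0],uv[1],1.]); o=-E[:3,:3].T@E[:3,3]
    return o+d*(z-o[2])/d[2]
def proj(p,K,E):
    q=K@(E[:3,:3]@np.array(p,float)+E[:3,3]); return q[:2]/q[2]
def tri(obs):
    A=[];b=[]
    for uv,K,E in obs:
        d=E[:3,:3].T@np.linalg.inv(K)@np.array([uv[0],uv[1],1.]);d/=np.linalg.norm(d); o=-E[:3,:3].T@E[:3,3]
        P=np.eye(3)-np.outer(d,d);A.append(P);b.append(P@o)
    A=np.vstack(A);b=np.hstack(b);x=np.linalg.lstsq(A,b,rcond=None)[0];return x,np.abs(A@x-b).max()
def save(n,im): cv2.imwrite('pics/'+n,im[:,:,::-1])
E
python3 - <<'E'
from h import *
ims=[]
for c in('scene','top'):
    im,K,E=cam(c);ims.append(im)
    print(c,'campos',(-E[:3,:3].T@E[:3,3]).round())
    for l in('pecan','nutcracker','upper_handle','pecan_bowl','pie_dish','mug','jar'):
        for d in r.outline_of(c,l)[:5]:
            m=cv2.moments(d['region'].astype(np.uint8),True)
            uv=(m['m10']/m['m00'],m['m01']/m['m00'])
            print(l,round(d['confidence'],2),np.round(d['extent']),np.round(uv),'z15:',onplane(uv,K,E,15).round())
save('a.png',ims[0]);save('b.png',ims[1])
s=r.sense();print(s)
E
```

```text
pics
scene campos [1123. -310. 1012.]
pecan 0.51 [170. 280. 183. 293.] [173. 286.] z15: [ 506. -274.   15.]
pecan 0.43 [281. 271. 328. 319.] [299. 295.] z15: [720. -48.  15.]
nutcracker 0.88 [244. 156. 341. 254.] [299. 212.] z15: [523. 102.  15.]
nutcracker 0.81 [249. 172. 294. 206.] [273. 187.] z15: [403.  98.  15.]
upper_handle 0.69 [113. 178. 206. 234.] [163. 206.] z15: [ 267. -180.   15.]
upper_handle 0.67 [253. 169. 288. 202.] [271. 185.] z15: [395.  96.  15.]
upper_handle 0.58 [308. 155. 344. 214.] [324. 184.] z15: [486. 219.  15.]
pecan_bowl 0.66 [160. 308. 223. 373.] [190. 341.] z15: [ 656. -311.   15.]
pie_dish 0.86 [368.  97. 438. 151.] [401. 124.] z15: [448. 573.  15.]
mug 0.69 [278. 270. 327. 316.] [300. 295.] z15: [721. -47.  15.]
jar 0.63 [376. 204. 406. 249.] [389. 228.] z15: [718. 258.  15.]
top campos [ 318.  137. 1198.]
pecan 0.5 [448. 215. 458. 224.] [453. 220.] z15: [ 503. -274.   15.]
pecan 0.47 [447. 145. 489. 191.] [466. 166.] z15: [ 684. -325.   15.]
nutcracker 0.95 [296. 187. 391. 215.] [339. 203.] z15: [548.  87.  15.]
nutcracker 0.78 [375. 276. 474. 298.] [
[... 560 characters left out ...]
oint_pos': array([ 1.08199788e+00,  2.75882270e-01,  1.50489083e+00,  2.39522170e-05,
        1.36069376e+00, -1.21019258e-01]), 'joint_velocities': array([ 1.13605276e-04,  1.53338845e-04,  1.23854144e-03,  5.55197102e-05,
       -9.78379038e-04, -5.76042232e-04]), 'effort': array([-2.87053379e-03, -4.04411817e+01, -2.37486988e+01,  6.97784219e-02,
        2.49352067e-02,  2.53882078e-06]), 'position': array([206.76462884, 536.58376436, 205.506796  ]), 'orientation': array([5.74460702e-01, 3.08860849e+00, 1.99532002e-04]), 'wrist_force': array([-0.65593705,  0.67663498,  0.04759885]), 'torque': array([ 0.06713341, -0.03023919, -0.02660618]), 'grasp_force': 0.0, 'opening': 93.68509845087102}
```

```bash
python3 - <<'E'
import cv2
a=cv2.imread('pics/a.png');b=cv2.imread('pics/b.png')
cv2.imwrite('pics/a2.png',cv2.resize(a[100:400,90:490],(800,600),interpolation=cv2.INTER_CUBIC))
cv2.imwrite('pics/b2.png',cv2.resize(b[100:340,220:540],(800,600),interpolation=cv2.INTER_CUBIC))
E
```

```text
(no output)
```

View pics/a2.png

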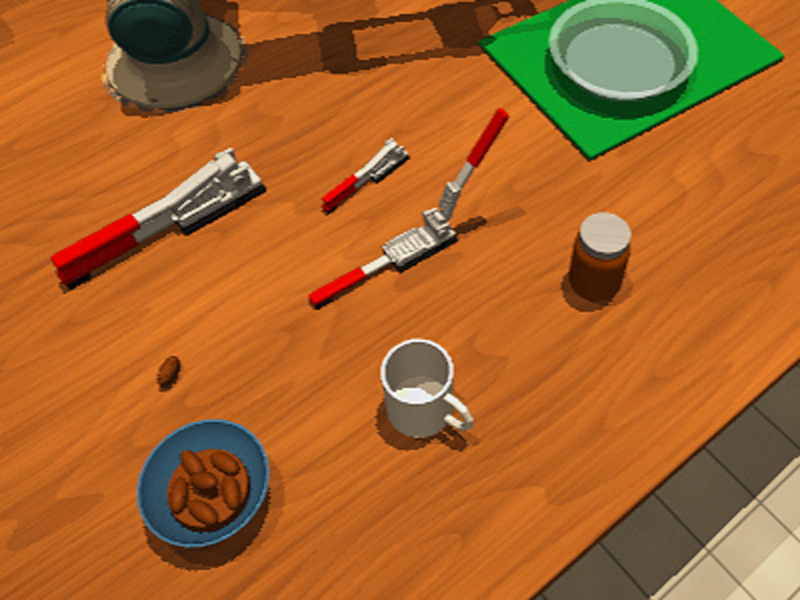

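View pics/b2.png

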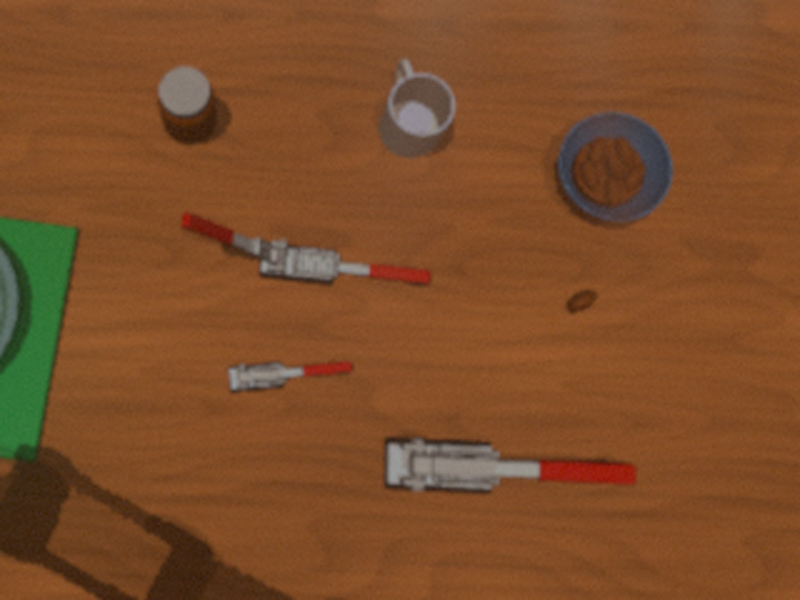

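The scene and top views agree. The open middle-sized nutcracker spans top-view px (294..391, 187..215), with its upper handle leaning back left. The loose pecan is at top px (453,220). The large nutcracker and the small one are both shut, so they're decoys.

```bash
python3 - <<'E'
from h import *
for c in('top','scene'):
    im,K,E=cam(c)
    d=max(r.outline_of(c,'pecan'),key=lambda d:-np.ptp(d['region'].nonzero()[0]))
    ys,xs=d['region'].nonzero(); P=np.array([onplane(p,K,E,11)[:2] for p in zip(xs,ys)]); 
    if c=='top': mT=P.mean(0)
    w,v=np.linalg.eigh(np.cov(P.T)); print(c,'pecan',P.mean(0).round(),'sd',np.sqrt(w).round(1),'axis',np.degrees(np.arctan2(v[1,1],v[0,1])).round())
    # red sleeves of open cracker
    red=((im[:,:,0]>110)&(im[:,:,1]<50)&(im[:,:,2]<50)).astype(np.uint8)
    n,l,st,ce=cv2.connectedComponentsWithStats(red)
    for i in range(1,n):
        if st[i,4]>15:
            ys,xs=(l==i).nonzero(); p=np.c_[xs,ys].astype(float); m=p.mean(0); u=np.linalg.svd(p-m)[2][0] if len(p)<3000 else 0
            t=(p-m)@u; e=[m+u*t.min(),m+u*t.max()]
            print(c,i,st[i],[ (q.round(1),onplane(q,K,E,14).round(1)) for q in e])
print(r.get_image('wrist')['T_tool_cam'].round(3)); print(K)
E
python3 -m crank '{"delta_pos":[[0.3,-1,0.3],[0.35,-0.95,0.3],[0.35,-0.95,0.2],[0.35,-0.95,0],[0.35,-0.95,0],[0.35,-0.95,0],[0.35,-0.95,0],[0.35,-0.95,0]],"rot":[[0,0,0],[0,0,0],[0,0,0],[0,0,0],[0,0,0],[0,0,0],[0,0,0],[0,0,0]],"fingers":[0,0,0,0,0,0,0,0]}'
```

```text
top pecan [ 504. -277.] sd [ 4.2 10.2] axis 124.0
top 1 [293 185   4   6  21] [(array([294.8, 185. ]), array([602.7, 231. ,  14. ])), (array([294.1, 190.1]), array([585.5, 232.3,  14. ]))]
top 8 [368 206  24   7 118] [(array([368.1, 207.8]), array([535.4,  -6.5,  14. ])), (array([391.2, 210.4]), array([529.3, -80. ,  14. ]))]
top 9 [342 245  19   5  78] [(array([360. , 246.4]), array([412.2,  17.9,  14. ])), (array([341.9, 247.8]), array([405.9,  74.4,  14. ]))]
top 10 [436 284  38  10 285] [(array([435.9, 287.7]), array([ 294.1, -215. ,   14. ])), (array([473.1, 289.5]), array([ 292.6, -328.4,   14. ]))]
scene pecan [ 503. -274.] sd [5.5 9.7] axis 132.0
scene 2 [180  26  13  11 101] [(array([191.1,  27.1]), array([-478.4,  322.1,   14. ])), (array([179.7,  35.6]), array([-453.8,  257.9,   14. ]))]
scene 3 [324 154  20  30 173] [(array([341.3, 154.8]), array([430.7, 334.4,  14. ])), (array([324.7, 181.6]), array([481.4, 227.2,  14. ]))]
scene 4 [251 187  18  18  86] [(array([267. , 187.9]), array([395. ,  82.8,  14. ])), (array([250.3, 202.1]), array([408. ,  16.4,  14. ]))]
scene 6 
[... 209 characters left out ...]
43.4,  14. ])), (array([392.2, 233.3]), array([734. , 253.2,  14. ]))]
scene 13 [245 234  28  18 171] [(array([271.1, 235.3]), array([535.7,  -2.2,  14. ])), (array([245.2, 249.5]), array([529.3, -80.1,  14. ]))]
[[-0.00000e+00 -9.57000e-01 -2.89000e-01  8.32040e+01]
 [ 1.00000e+00 -0.00000e+00  1.00000e-03  1.15700e+00]
 [-1.00000e-03 -2.89000e-01  9.57000e-01 -1.79259e+02]
 [ 0.00000e+00  0.00000e+00  0.00000e+00  1.00000e+00]]
[[446.00349456   0.         319.90805034]
 [  0.         446.00349456 204.47390755]
 [  0.           0.           1.        ]]
time_s: 1.85
position: [317.0, 229.1, 237.8]
orientation: [0.573, 3.088, 0.001]
wrist_force: [0.7, 0.2, 0.1]
opening: 93.9
grasp_force: 0.0
```

```bash

python3 -m crank '{"delta_pos":[[0.35,-0.95,0],[0.35,-0.95,0],[0.35,-0.95,0],[0.35,-0.95,0],[0.35,-0.95,0],[0.35,-0.95,0],[0.35,-0.95,0],[0.35,-0.95,0]],"rot":[[0,0,-0.8],[0,0,-0.8],[0,0,-0.8],[0,0,-0.8],[0,0,-0.8],[0,0,-0.9],[0,0,-0.9],[0,0,-0.9]],"fingers":[0.4,0.4,0.4,0.4,0.4,0.4,0.4,0.4]}' 10
python3 -m crank '{"delta_pos":[[0.35,-0.95,-0.5],[0.35,-0.95,-0.5],[0.35,-0.95,-0.5],[0.35,-0.95,-0.5],[0.35,-0.95,-0.5],[0,-0.25,0],[0,0,0],[0,0,0]],"rot":[[0,0,0],[0,0,0],[0,0,0],[0,0,0],[0,0,0],[0,0,0],[0,0,0],[0,0,0]],"fingers":[0.4,0.4,0.4,0.4,0.4,0.4,0.4,0.4]}'
cat > pec.py <<'E'
from h import *
s=r.sense();im,K,E=cam('wrist');save('w1.png',im);print(s['position'].round(1),s['opening'],s['time_s'])
for d in r.outline_of('wrist','pecan')[:3]:
    ys,xs=d['region'].nonzero(); P=np.array([onplane(p,K,E,11)[:2] for p in zip(xs,ys)])
    w,v=np.linalg.eigh(np.cov(P.T)); print(d['confidence'],d['extent'],P.mean(0).round(1),'sd',np.sqrt(w).round(1),'axis',np.degrees(np.arctan2(v[1,1],v[0,1])).round(1),'ext',np.ptp((P-P.mean(0))@v,axis=0))
Rm=R.from_rotvec(s['orientation']).as_matrix();print('tool y deg',np.degrees(np.arctan2(Rm[1,1],Rm[0,1])), 'tilt',Rm[:,2].round(3))
E
python3 pec.py
```

```text
time_s: 2.65
position: [429.1, -75.2, 237.7]
orientation: [1.376, 2.823, 0.001]
wrist_force: [0.6, -0.1, 0.4]
opening: 56.5
grasp_force: 0.0
time_s: 3.45
position: [498.5, -272.6, 138.1]
orientation: [-1.372, -2.826, -0.001]
wrist_force: [0.8, -0.2, 0.8]
opening: 56.5
grasp_force: 0.0
[ 498.5 -272.6  138.1] 56.53028221212381 3.45
0.9 [314.4, 183.5, 333.4, 220.1] [ 507.  -274.9] sd [ 5.3 10.5] axis 123.5 ext [20.79185832 40.04102714]
tool y deg 38.2053961910687 tilt [ 0.     0.001 -1.   ]
```

```bash

python3 -m crank '{"delta_pos":[[0.18,-0.06,-0.5],[0,0,-0.7],[0,0,-0.7],[0,0,0],[0,0,0]],"rot":[[0,0,-1],[0,0,0],[0,0,0],[0,0,0],[0,0,0]],"fingers":[0.4,0.4,0.4,0.4,0.4]}'
python3 pec.py
```

```text
time_s: 4.05
position: [506.2, -275.0, 62.5]
orientation: [1.482, 2.769, 0.0]
wrist_force: [-0.4, 0.2, 0.3]
opening: 56.2
grasp_force: 0.0
[ 506.2 -275.    62.5] 56.23578075031309 4.05
0.71 [306.4, 194.3, 331.9, 244.5] [ 506.4 -274.2] sd [ 5.2 11.1] axis 124.0 ext [20.08740974 43.24575164]
tool y deg 33.69515228441777 tilt [ 0.001 -0.    -1.   ]
```

View pics/w1.png

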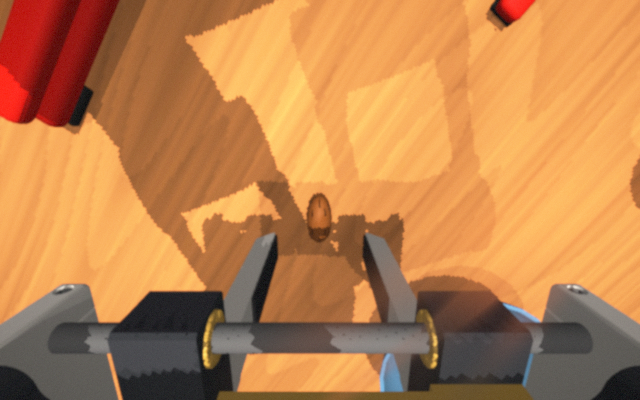

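```bash

python3 -m crank '{"delta_pos":[[0,0.01,-0.6],[0,0,-0.5],[0,0,-0.26],[0,0,0],[0,0,0],[0,0,0],[0,0,0],[0,0,0]],"rot":[[0,0,0],[0,0,0],[0,0,0],[0,0,0],[0,0,0],[0,0,0],[0,0,0],[0,0,0]],"fingers":[0.4,0.4,0.4,0.6,0.75,0.9,1,1]}' 10
python3 -m crank '{"delta_pos":[[0,0,0],[0,0,0],[0,0,0.4],[0,0,0.8],[0,0,1],[0,0,1],[0,0,0.8],[0,0,0]],"rot":[[0,0,0],[0,0,0],[0,0,0],[0,0,0],[0,0,0],[0,0,0],[0,0,0],[0,0,0]],"fingers":[1,1,1,1,1,1,1,1]}' 10
```

```text
time_s: 4.95
position: [506.3, -275.7, 7.8]
orientation: [1.483, 2.768, -0.0]
wrist_force: [0.6, -0.6, 0.8]
opening: 19.9
grasp_force: 4.8
time_s: 5.75
position: [508.6, -277.2, 172.0]
orientation: [1.479, 2.761, -0.002]
wrist_force: [-0.2, 0.9, -0.9]
opening: 20.2
grasp_force: 10.0
```

```bash

python3 -m crank '{"delta_pos":[[0,1,0],[0.1,1,0],[0.1,1,0],[0.1,1,0],[0.1,1,0],[0.1,1,0],[0.1,1,0],[0,0.3,0]],"rot":[[0,0,-0.9],[0,0,-0.9],[0,0,-0.9],[0,0,-0.9],[0,0,-0.9],[0,0,-0.9],[0,0,-0.9],[0,0,-0.9]],"fingers":[1,1,1,1,1,1,1,1]}' 10
python3 - <<'E'
from h import *
from scipy.optimize import least_squares
T=cam('top');S=cam('scene')
e,_=tri([((294.5,187.5),*T[1:]),((341.3,154.8),*S[1:])]);print('upper end',e,_)
lo=[tri([((391.2,210.4),*T[1:]),((245.2,249.5),*S[1:])]),tri([((368.1,207.8),*T[1:]),((271.1,235.3),*S[1:])])];print(lo)
print(r.sense()['joint_pos'].round(2))
w=cam('wrist');save('w2.png',w[0]);np.savez('w2.npz',K=w[1],E=w[2])
for l in('nutcracker','upper_handle'):
  for d in r.recognise('wrist',l)[:3]:print(l,d)
E
```

```text
time_s: 6.55
position: [529.0, 20.2, 165.7]
orientation: [-2.207, -2.232, 0.0]
wrist_force: [-1.3, -0.6, -1.1]
opening: 20.2
grasp_force: 10.0
upper end [553.43771367 218.37291942 191.71204764] 0.9965208654340643
[(array([529.45578279, -80.04340983,  13.95481616]), np.float64(0.015237244824415797)), (array([536.03772262,  -4.47841038,  16.01281724]), np.float64(1.7130803814405846))]
[-0.1   0.23  1.66  0.    1.24 -0.11]
nutcracker {'extent': [310.6, 0.4, 368.3, 220.6], 'confidence': 0.93}
nutcracker {'extent': [81.3, 221.9, 168.5, 400.0], 'confidence': 0.8}
nutcracker {'extent': [169.8, 42.6, 223.8, 189.2], 'confidence': 0.55}
upper_handle {'extent': [90.0, 251.5, 151.4, 398.9], 'confidence': 0.8}
upper_handle {'extent': [326.0, 0.0, 370.6, 106.8], 'confidence': 0.73}
upper_handle {'extent': [175.3, 53.6, 218.3, 192.4], 'confidence': 0.57}
```

View pics/w2.png

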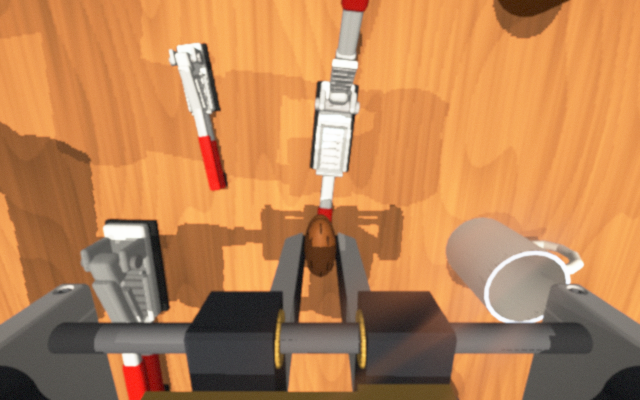

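```bash
cat > ov.py <<'E'
from h import *
import sys
cx,cy,deg=map(float,sys.argv[1:4]); a=np.radians(deg); u=np.array([np.cos(a),np.sin(a),0]); v=np.array([-u[1],u[0],0]); c=np.array([cx,cy,0])
def W(x,y,z): return c+u*x+v*y+np.array([0,0,z])
def draw(im,K,E,box,f,out):
    im=np.ascontiguousarray(im[box[1]:box[3],box[0]:box[2]]); im=cv2.resize(im,None,fx=f,fy=f,interpolation=cv2.INTER_CUBIC)
    P=lambda p:tuple(int(t) for t in ((proj(p,K,E)-box[:2])*f).round())
    for z,hx,hy,col in((16,21,11,(0,0,255)),(22,21,15,(0,255,0))):
        q=[P(W(sx*hx,sy*hy,z)) for sx,sy in((1,1),(1,-1),(-1,-1),(-1,1))]
        for i in range(4): cv2.line(im,q[i],q[(i+1)%4],col,1)
    for p in((39,18,44),(39,-18,44),(45,0,34),(-148,9,18),(-148,-9,18)): cv2.circle(im,P(W(*p)),3,(255,0,255),1)
    save(out,im)
E
python3 - <<'E'
import sys; sys.argv=['',"542.3","67.4","85"]
exec(open('ov.py').read())
d=np.load('w2.npz'); im=cv2.imread('pics/w2.png')[:,:,::-1]
draw(im,d['K'],d['E'],(240,0,440,220),2.7,'w2o.png')
E
```

```text
(no output)
```

View pics/w2o.png

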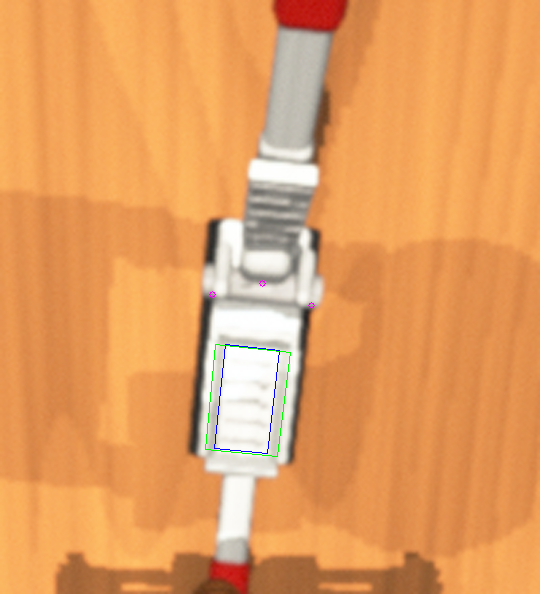

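```bash

python3 -m crank '{"delta_pos":[[0.17,0.6,0],[0.17,0.6,-0.5],[0,0,-0.8],[0,0,-0.8],[0,0,-0.5],[0,0,0],[0,0,0]],"rot":[[0,0,-0.58],[0,0,-0.58],[0,0,0],[0,0,0],[0,0,0],[0,0,0],[0,0,0]],"fingers":[1,1,1,1,1,1,1]}' 10
python3 - <<'E'
import sys; sys.argv=['',"542.3","67.4","85"]
exec(open('ov.py').read())
s=r.sense();im,K,E=cam('wrist')
z=s['position'][2]-8+12
for d in r.outline_of('wrist','pecan')[:2]:
    ys,xs=d['region'].nonzero(); P=np.array([onplane(p,K,E,z)[:2] for p in zip(xs,ys)])
    w,vv=np.linalg.eigh(np.cov(P.T)); print(d['confidence'],d['extent'],'rel TCP',(P.mean(0)-s['position'][:2]).round(1),'axis',np.degrees(np.arctan2(vv[1,1],vv[0,1])).round(1),'ext',np.ptp((P-P.mean(0))@vv,axis=0))
print(s['position'],s['joint_pos'].round(2))
draw(im,K,E,(200,0,440,300),2,'w3.png')
E
```

```text
time_s: 7.5
position: [543.8, 63.5, 63.1]
orientation: [-2.312, -2.128, 0.0]
wrist_force: [-0.7, -0.0, -0.1]
opening: 20.0
grasp_force: 10.0
[543.84277777  63.49699427  63.13985955] [-0.01  0.35  1.78 -0.    1.01  0.07]
```

View pics/w3.png

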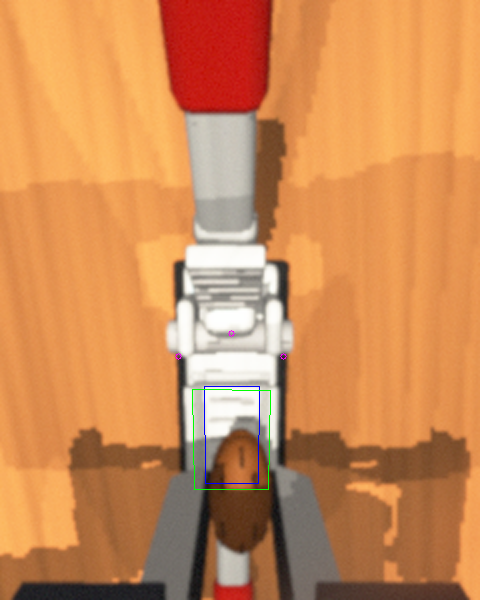

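```bash

python3 - <<'E'
from h import *
s=r.sense();im,K,E=cam('wrist')
# far end tip row 215, near end 275 in full px; mid-height of nut ~ 12 above underside
for z in(64,67,70): print(z,onplane((320,215),K,E,z)[:2]-s['position'][:2],onplane((320,276),K,E,z)[:2]-s['position'][:2])
E
```

```text
64 [ 3.44929031 22.1805404 ] [ -0.20673133 -22.06776948]
67 [ 3.51975371 23.22240699] [ -0.07521791 -20.28702324]
70 [ 3.59021711 24.26427358] [  0.0562955 -18.506277 ]
```

```bash

python3 -m crank '{"delta_pos":[[-0.05,0.1,-0.4],[0,0,-0.3],[0,0,-0.15],[0,0,-0.08],[0,0,0],[0,0,0]],"rot":[[0,0,0],[0,0,0],[0,0,0],[0,0,0],[0,0,0],[0,0,0]],"fingers":[1,1,1,1,1,1]}' 10
```

```text
time_s: 8.25
position: [541.9, 68.5, 26.2]
orientation: [2.31, 2.128, 0.001]
wrist_force: [0.6, 0.0, 0.2]
opening: 19.9
grasp_force: 10.0
```

```bash

python3 -m crank '{"delta_pos":[[0,-0.02,-0.04],[0,0,0],[0,0,0],[0,0,0],[0,0,0],[0,0,0.3],[0,0,0.7],[0,-0.5,0.8]],"rot":[[0,0,0],[0,0,0],[0,0,0],[0,0,0],[0,0,0],[0,0,0],[0,0,0],[0,0,0]],"fingers":[1,1,0.75,0.6,0.5,0.5,0.5,0.5]}' 10
python3 -m crank '{"delta_pos":[[0,-0.9,0.3],[0,-0.5,0],[0,0,0]],"rot":[[0,0,0],[0,0,0],[0,0,0]],"fingers":[0.5,0.5,0.5]}'
python3 - <<'E'
import sys; sys.argv=['',"542.3","67.4","85"]
exec(open('ov.py').read())
s=r.sense();im,K,E=cam('wrist')
print(s['position'])
for d in r.outline_of('wrist','pecan')[:2]:
    ys,xs=d['region'].nonzero(); P=np.array([onplane(p,K,E,28)[:2] for p in zip(xs,ys)])
    w,vv=np.linalg.eigh(np.cov(P.T)); print(d['confidence'],d['extent'],P.mean(0).round(1),'axis',np.degrees(np.arctan2(vv[1,1],vv[0,1])).round(1),'ext',np.ptp((P-P.mean(0))@vv,axis=0))
draw(im,K,E,(200,0,440,280),2.1,'w4.png')
E
```

```text
time_s: 9.05
position: [540.8, 49.2, 97.0]
orientation: [-2.307, -2.13, 0.001]
wrist_force: [0.5, 0.1, 1.1]
opening: 46.8
grasp_force: 0.0
time_s: 9.35
position: [542.4, -10.4, 110.0]
orientation: [2.311, 2.124, 0.002]
wrist_force: [0.9, 0.6, 0.3]
opening: 46.9
grasp_force: 0.0
[542.38565698 -10.44309522 109.95680727]
0.86 [299.2, 95.5, 324.8, 143.8] [543.1  71.2] axis 84.5 ext [20.59365535 39.40424463]
```

View pics/w4.png

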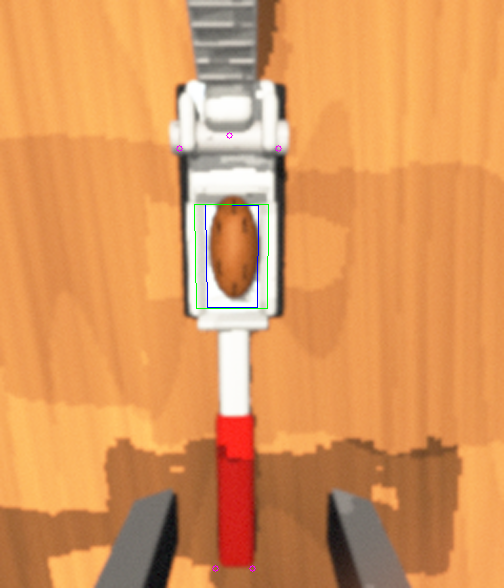

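The nut lies lengthwise in the cup, centred at crop px (234,248) inside the predicted cup outline. Next is the upper handle.

```bash

python3 -m crank '{"delta_pos":[[0,0,1],[0,0.3,1],[0.05,0.9,0.8],[0.05,1,0],[0.1,1,0],[0.1,0.8,0],[0,0,0],[0,0,0]],"rot":[[0,0,0],[0,0,0],[0,0,0],[0,0,0],[0,0,0],[0,0,0],[0,0,0],[0,0,0]],"fingers":[0.4,0.4,0.4,0.4,0.4,0.4,0.4,0.4]}' 4
python3 - <<'E'
from h import *
s=r.sense();im,K,E=cam('wrist');save('w5.png',im)
print(s['position'],s['wrist_force'])
red=((im[:,:,0]>110)&(im[:,:,1]<50)&(im[:,:,2]<50)).astype(np.uint8)
n,l,st,ce=cv2.connectedComponentsWithStats(red)
for i in range(1,n):
    if st[i,4]>100: print(st[i],ce[i])
P=lambda *p:proj(p,K,E).round()
print('pred end',P(555.5,219,192),'grip',P(554,202.5,167),'sleeve lower',P(551.3,171.5,120))
E
```

```text
time_s: 10.25
position: [552.8, 153.1, 219.8]
orientation: [-2.307, -2.132, 0.002]
wrist_force: [-1.2, -0.5, 0.1]
opening: 56.8
grasp_force: 0.0
[552.7812131  153.10663228 219.84556452] [-1.20920508 -0.48492942  0.13920416]
[ 302  134   23   54 1100] [313.69272727 159.40363636]
[215 242  22  38 452] [225.67699115 260.13495575]
[312 286  11  21 181] [316.51381215 295.42541436]
pred end [314. 142.] grip [314. 161.] sleeve lower [315. 185.]
```

View pics/w5.png

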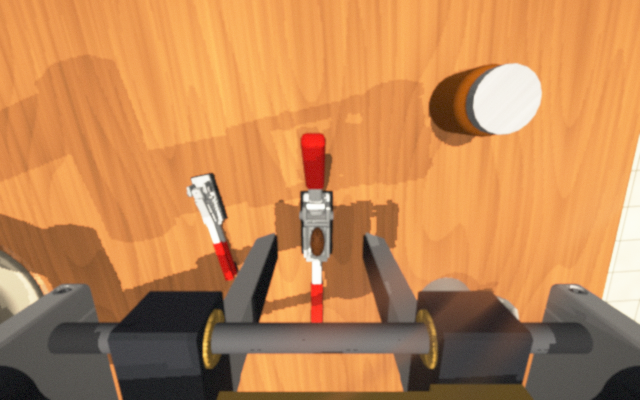

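```bash

python3 -m crank '{"delta_pos":[[0.03,0.7,0.1],[0,0.54,0],[0,0,-0.5],[0,0,-0.8],[0,0,-0.5],[0,0,0],[0,0,0]],"rot":[[0,0,0],[0,0,0],[0,0,0],[0,0,0],[0,0,0],[0,0,0],[0,0,0]],"fingers":[0.5,0.5,0.6,0.6,0.6,0.6,0.6]}' 4
python3 -m crank '{"delta_pos":[[0,0,0],[0,0,0],[0,0,0],[0,0,0],[0,0,0]],"rot":[[0,0,0],[0,0,0],[0,0,0],[0,0,0],[0,0,0]],"fingers":[0.75,0.85,1,1,1]}' 4
python3 - <<'E'
import numpy as np
u=np.array([.087,.996]);p=np.array([546.3,113.8])
prev=None
for q in np.r_[2.16,np.arange(2.1,0.29,-0.1)]:
    g=np.r_[p-u*160*np.cos(q),34+160*np.sin(q)-19]
    print(round(q,2),g.round(), '' if prev is None else ((g-prev)/40).round(2)); prev=g
E
```

```text
time_s: 11.0
position: [554.9, 200.5, 152.6]
orientation: [2.312, 2.127, -0.0]
wrist_force: [0.3, 0.1, 0.1]
opening: 37.1
grasp_force: 0.0
time_s: 11.5
position: [554.8, 201.8, 153.2]
orientation: [2.31, 2.129, 0.002]
wrist_force: [-1.9, 0.3, 5.0]
opening: 18.6
grasp_force: 4.0
2.16 [554. 202. 148.] 
2.1 [553. 194. 153.] [-0.02 -0.2   0.13]
2.0 [552. 180. 160.] [-0.03 -0.35  0.18]
1.9 [551. 165. 166.] [-0.03 -0.37  0.15]
1.8 [549. 150. 171.] [-0.03 -0.38  0.11]
1.7 [548. 134. 174.] [-0.03 -0.39  0.07]
1.6 [547. 118. 175.] [-0.03 -0.4   0.03]
1.5 [545. 103. 175.] [-0.03 -0.4  -0.01]
1.4 [544.  87. 173.] [-0.03 -0.4  -0.05]
1.3 [543.  71. 169.] [-0.03 -0.39 -0.09]
1.2 [541.  56. 164.] [-0.03 -0.38 -0.13]
1.1 [540.  42. 158.] [-0.03 -0.36 -0.16]
1.0 [539.  28. 150.] [-0.03 -0.35 -0.2 ]
0.9 [538.  15. 140.] [-0.03 -0.32 -0.23]
0.8 [537.   3. 130.] [-0.03 -0.3  -0.26]
0.7 [536.  -8. 118.] [-0.02 -0.27 -0.29]
0.6 [535. -18. 105.] [-0.02 -0.24 -0.32]
0.5 [534. -26.  92.] [-0.02 -0.21 -0.34]
0.4 [533. -33.  77.] [-0.02 -0.17 -0.36]
0.3 [533. -38.  62.] [-0.01 -0.14 -0.38]
```

```bash

python3 -m crank '{"delta_pos":[[-0.02,-0.2,0.13],[-0.03,-0.35,0.18],[-0.03,-0.37,0.15],[0,0,0]],"rot":[[0,0,0],[0,0,0],[0,0,0],[0,0,0]],"fingers":[1,1,1,1]}' 4
python3 -m crank '{"delta_pos":[[-0.03,-0.38,0.11],[-0.03,-0.39,0.07],[-0.03,-0.4,0.03],[-0.03,-0.4,-0.01],[0,0,0]],"rot":[[0,0,0],[0,0,0],[0,0,0],[0,0,0],[0,0,0]],"fingers":[1,1,1,1,1]}' 4
python3 - <<'E'
from h import *
for c in('top','wrist'):
    im,K,E=cam(c)
    for l in('nutcracker','upper_handle','pecan'):
        for d in r.recognise(c,l)[:3]:print(c,l,np.round(d['extent']),d['confidence'])
    if c=='top':
        red=((im[:,:,0]>110)&(im[:,:,1]<50)&(im[:,:,2]<50)).astype(np.uint8)
        n,l,st,ce=cv2.connectedComponentsWithStats(red);print([ (st[i],ce[i].round(1)) for i in range(1,n) if st[i,4]>15])
    else: save('w6.png',im)
E
```

```text
time_s: 11.9
position: [551.7, 162.0, 171.9]
orientation: [2.311, 2.125, -0.0]
wrist_force: [-0.5, 0.6, 2.5]
opening: 18.3
grasp_force: 4.0
time_s: 12.4
position: [546.4, 98.5, 178.9]
orientation: [2.311, 2.125, -0.003]
wrist_force: [-1.7, -0.5, 5.2]
opening: 18.5
grasp_force: 4.0
top nutcracker [392. 279. 474. 298.] 0.67
top nutcracker [313. 245. 316. 257.] 0.59
top nutcracker [357. 199. 372. 212.] 0.54
top upper_handle [391. 281. 474. 298.] 0.94
[(array([368, 208,   8,   4,  28], dtype=int32), array([371.5, 209.5])), (array([436, 284,  38,  10, 283], dtype=int32), array([454.9, 288.6]))]
wrist nutcracker [166. 136. 227. 263.] 0.9
wrist nutcracker [301. 156. 338. 318.] 0.89
wrist nutcracker [110. 290. 186. 391.] 0.7
wrist upper_handle [173. 153. 221. 264.] 0.96
wrist upper_handle [303. 168. 339. 277.] 0.83
wrist upper_handle [119. 353. 165. 392.] 0.71
```

View pics/w6.png

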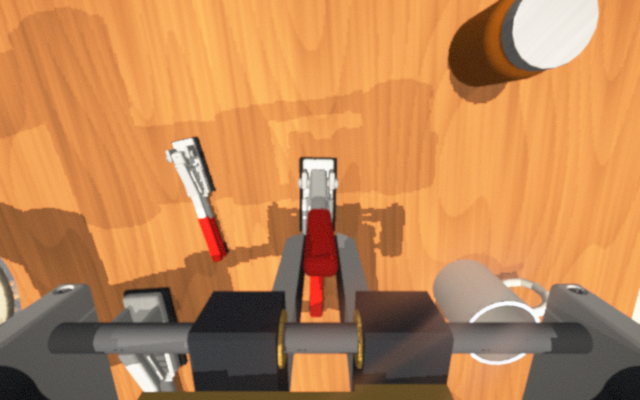

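```bash

python3 -m crank '{"delta_pos":[[-0.03,-0.4,0.02],[-0.03,-0.39,-0.07],[-0.03,-0.38,-0.12],[-0.03,-0.37,-0.16],[0,0,0]],"rot":[[0,0,0],[0,0,0],[0,0,0],[0,0,0],[0,0,0]],"fingers":[1,1,1,1,1]}' 4
python3 -m crank '{"delta_pos":[[-0.03,-0.36,-0.2],[-0.03,-0.33,-0.23],[-0.03,-0.31,-0.26],[-0.02,-0.28,-0.29],[0,0,0]],"rot":[[0,0,0],[0,0,0],[0,0,0],[0,0,0],[0,0,0]],"fingers":[1,1,1,1,1]}' 4
```

```text
time_s: 13.3
position: [541.5, 36.7, 164.9]
orientation: [2.312, 2.125, -0.004]
wrist_force: [-0.5, -2.6, 3.9]
opening: 17.8
grasp_force: 4.0
time_s: 13.8
position: [536.3, -13.4, 124.5]
orientation: [-2.311, -2.127, 0.005]
wrist_force: [-0.8, -3.4, 4.1]
opening: 18.2
grasp_force: 4.0
```

```bash

python3 -m crank '{"delta_pos":[[-0.02,-0.25,-0.32],[-0.02,-0.22,-0.35],[-0.02,-0.18,-0.36],[0,0,0]],"rot":[[0,0,0],[0,0,0],[0,0,0],[0,0,0]],"fingers":[1,1,1,1]}' 3
python3 -m crank '{"delta_pos":[[0,0,-0.1],[0,-0.02,-0.1],[0,0,-0.1],[0,0,0]],"rot":[[0,0,0],[0,0,0],[0,0,0],[0,0,0]],"fingers":[1,1,1,1]}' 3
python3 - <<'E'
from h import *
im,K,E=cam('scene')
red=((im[:,:,0]>110)&(im[:,:,1]<50)&(im[:,:,2]<50)).astype(np.uint8)
n,l,st,ce=cv2.connectedComponentsWithStats(red);print([ (st[i],ce[i].round(1)) for i in range(1,n) if st[i,4]>15])
save('s7.png',cv2.resize(im[130:290,210:400],None,fx=3.7,fy=3.7,interpolation=cv2.INTER_CUBIC))
E
```

```text
time_s: 14.2
position: [534.1, -38.1, 82.8]
orientation: [-2.31, -2.126, 0.003]
wrist_force: [-1.3, -1.9, 0.1]
opening: 18.3
grasp_force: 3.0
time_s: 14.6
position: [535.3, -37.7, 72.8]
orientation: [2.31, 2.129, 0.0]
wrist_force: [-1.1, -3.3, 0.8]
opening: 18.2
grasp_force: 3.0
[(array([263, 187,   6,   6,  23], dtype=int32), array([265.2, 189.8])), (array([116, 207,  43,  27, 344], dtype=int32), array([136.9, 220. ])), (array([384, 229,  12,   5,  20], dtype=int32), array([388.6, 231.2])), (array([245, 244,  15,   8,  63], dtype=int32), array([250.6, 247.4]))]
```

View pics/s7.png

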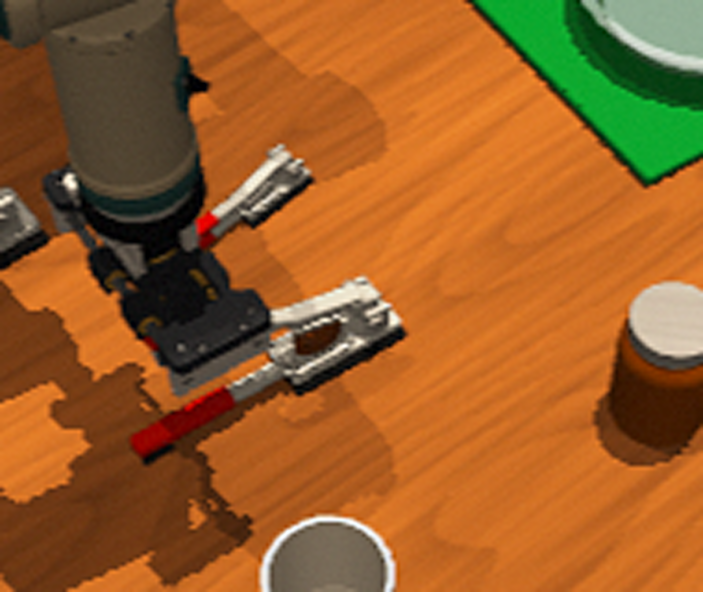

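```bash

python3 -m crank '{"delta_pos":[[0,0,0],[0,0,0],[0,0,0],[0,0,0.5],[0,0,0.6],[0,0,0],[0,0,0],[0,0,0]],"rot":[[0,0,0],[0,0,0],[0,0,0],[0,0,0],[0,0,0],[0,0,0],[0,0,0],[0,0,0]],"fingers":[0.75,0.65,0.65,0.65,0.65,1,1,1]}' 10
python3 -m crank '{"delta_pos":[[0,-0.02,0],[0,0,0],[0,0,-0.1],[0,0,-0.1],[0,0,0]],"rot":[[0,0,0],[0,0,0],[0,0,0],[0,0,0],[0,0,0]],"fingers":[1,1,1,1,1]}' 10
python3 -m crank '{"delta_pos":[[0,0,-0.1],[0,0,-0.05],[0,0,0]],"rot":[[0,0,0],[0,0,0],[0,0,0]],"fingers":[1,1,1]}' 10
```

```text
time_s: 15.45
position: [534.3, -37.5, 116.0]
orientation: [-2.309, -2.128, 0.001]
wrist_force: [-0.3, -0.1, -0.3]
opening: 12.1
grasp_force: 0.0
time_s: 15.95
position: [534.5, -38.5, 108.1]
orientation: [-2.309, -2.128, 0.002]
wrist_force: [0.3, -0.5, -0.1]
opening: 0.4
grasp_force: 0.0
time_s: 16.25
position: [535.0, -38.6, 102.8]
orientation: [-2.31, -2.129, 0.0]
wrist_force: [0.2, 0.2, -0.6]
opening: 0.5
grasp_force: 0.0
```

```bash
Z='"rot":[[0,0,0],[0,0,0],[0,0,0]],"fingers":[1,1,1]}'
python3 -m crank '{"delta_pos":[[0,0,-0.05],[0,0,-0.05],[0,0,0]],"rot":[[0,0,0],[0,0,0],[0,0,0]],"fingers":[1,1,1]}'
python3 -m crank '{"delta_pos":[[0,0,-0.05],[0,0,-0.05],[0,0,0]],"rot":[[0,0,0],[0,0,0],[0,0,0]],"fingers":[1,1,1]}'
```

```text
time_s: 16.55
position: [535.4, -38.9, 99.3]
orientation: [2.31, 2.128, 0.0]
wrist_force: [-0.2, -1.2, 3.3]
opening: 0.8
grasp_force: 1.0
time_s: 16.85
position: [535.7, -39.4, 95.7]
orientation: [2.309, 2.128, -0.0]
wrist_force: [-1.2, -1.6, 6.5]
opening: 0.5
grasp_force: 2.6
```

```bash

python3 -m crank '{"delta_pos":[[0,0,-0.05],[0,0,-0.05],[0,0,0]],"rot":[[0,0,0],[0,0,0],[0,0,0]],"fingers":[1,1,1]}'
```

```text
time_s: 17.15
position: [535.8, -40.3, 92.5]
orientation: [2.307, 2.127, -0.002]
wrist_force: [-2.9, -4.1, 10.5]
opening: 0.8
grasp_force: 4.4
```

```bash

python3 -m crank '{"delta_pos":[[-0.02,0,-0.03],[0,0,0]],"rot":[[0,0,0],[0,0,0]],"fingers":[1,1]}'
```

```text
time_s: 17.35
position: [535.7, -40.5, 91.8]
orientation: [2.306, 2.126, -0.0]
wrist_force: [-2.0, -3.6, 11.0]
opening: 0.6
grasp_force: 4.9
```

```bash

python3 -m crank '{"delta_pos":[[0,0,-0.03],[0,0,0]],"rot":[[0,0,0],[0,0,0]],"fingers":[1,1]}'
```

```text
time_s: 17.55
position: [535.7, -40.9, 90.8]
orientation: [2.305, 2.126, -0.001]
wrist_force: [-2.7, -4.8, 12.6]
opening: 0.5
grasp_force: 5.4
```

```bash

python3 -m crank '{"delta_pos":[[0,0,-0.03],[0,0,0]],"rot":[[0,0,0],[0,0,0]],"fingers":[1,1]}'
```

```text
time_s: 17.75
position: [535.9, -40.6, 89.7]
orientation: [2.305, 2.126, 0.001]
wrist_force: [-2.0, -4.1, 12.6]
opening: 0.5
grasp_force: 5.1
```

```bash

python3 -m crank '{"delta_pos":[[0,0,-0.03],[0,0,0]],"rot":[[0,0,0],[0,0,0]],"fingers":[1,1]}'
```

```text
time_s: 17.95
position: [535.8, -39.7, 87.7]
orientation: [2.307, 2.126, 0.002]
wrist_force: [0.1, -1.0, 0.8]
opening: 0.9
grasp_force: 0.3
```

```bash

python3 -m crank '{"delta_pos":[[0,0,0],[0,0,-0.02],[0,0,0]],"rot":[[0,0,0],[0,0,0],[0,0,0]],"fingers":[1,1,1]}'
```

```text
time_s: 18.25
position: [533.7, -38.3, 84.8]
orientation: [-2.309, -2.128, 0.001]
wrist_force: [-1.3, 0.2, -0.0]
opening: 0.5
grasp_force: 0.0
```

```bash

python3 -m crank '{"delta_pos":[[0,0,0.4],[0,0,0.8],[-0.3,0,0.9],[-0.9,0,0.9],[-1,0,0.6],[-1,0,0],[-1,0,0],[0,0,0]],"rot":[[0,0,0],[0,0,0],[0,0,0],[0,0,0],[0,0,0],[0,0,0],[0,0,0],[0,0,0]],"fingers":[1,1,1,1,1,1,1,1]}'
python3 -m crank '{"delta_pos":[[-1,0,0.5],[-1,0,0.5],[0,0,0],[0,0,0]],"rot":[[0,0,0],[0,0,0],[0,0,0],[0,0,0]],"fingers":[1,1,1,1]}'
cat > chk.py <<'E'
from h import *
u=np.array([.087,.996]);p=np.array([546.3,113.8])
for c in('top','scene'):
    im,K,E=cam(c)
    red=((im[:,:,0]>90)&(im[:,:,1]<50)&(im[:,:,2]<50)).astype(np.uint8)
    n,l,st,ce=cv2.connectedComponentsWithStats(red)
    for i in range(1,n):
        if st[i,4]>15:print(c,st[i],ce[i].round(1))
    for ll in('nutcracker','upper_handle','pecan','mug'):
        print(ll,[(np.round(d['extent']),round(d['confidence'],2)) for d in r.recognise(c,ll)[:3]])
    print('lower end pred',proj((529.5,-80,14),K,E).round(1))
    for q in(.1,.15,.2,.25,.3,.35,.4): print(q,proj(np.r_[p-u*190*np.cos(q),34+190*np.sin(q)],K,E).round(1),proj(np.r_[p-u*104*np.cos(q),34+104*np.sin(q)],K,E).round(1))
E
python3 chk.py
```

```text
time_s: 19.05
position: [361.8, -37.5, 228.5]
orientation: [-2.309, -2.126, 0.003]
wrist_force: [0.2, 0.0, 0.2]
opening: 0.4
grasp_force: 0.0
time_s: 19.45
position: [287.9, -38.8, 269.2]
orientation: [2.309, 2.126, 0.003]
wrist_force: [0.4, -0.3, -0.3]
opening: 0.8
grasp_force: 0.0
top [366 201  27  12 243] [379.5 206.2]
top [342 245  19   6  87] [350.7 247.3]
nutcracker [(array([327., 191., 395., 212.]), 0.76), (array([314., 246., 363., 256.]), 0.73), (array([373., 277., 392., 299.]), 0.68)]
upper_handle [(array([326., 200., 393., 212.]), 0.94), (array([318., 244., 359., 256.]), 0.74)]
pecan []
mug []
lower end pred [391.2 210.4]
0.1 [391.7 208.1] [363.8 205.3]
0.15 [391.9 207.5] [363.8 205. ]
0.2 [391.9 206.9] [363.7 204.6]
0.25 [391.8 206.2] [363.5 204.3]
0.3 [391.5 205.6] [363.2 203.9]
0.35 [391.  204.9] [362.8 203.6]
0.4 [390.4 204.2] [362.4 203.2]
scene [397  21   9   4  18] [401.2  22.4]
scene [181  24  12  13  87] [186.7  30. ]
scene [400  25   7   6  24] [403.5  27.8]
scene [140 147   9   6  19] [143.8 149.7]
scene [251 187  18  18 126] [259.5 195.7]
scene [116 207  43  27 
[... 526 characters left out ...]
ne [177 380  10   5  21] [181.6 382.1]
nutcracker [(array([245., 206., 316., 256.]), 0.9), (array([113., 174., 222., 245.]), 0.86), (array([251., 172., 295., 207.]), 0.71)]
upper_handle [(array([116., 177., 206., 232.]), 0.95), (array([248., 204., 312., 235.]), 0.89), (array([247., 170., 288., 202.]), 0.52)]
pecan [(array([294., 220., 303., 225.]), 0.37), (array([366.,  99., 437., 150.]), 0.27)]
mug [(array([278., 268., 328., 318.]), 0.65)]
lower end pred [245.2 249.5]
0.1 [245.1 240.4] [274.4 226.7]
0.15 [245.  238.2] [274.5 225.5]
0.2 [245.1 235.8] [274.6 224.2]
0.25 [245.3 233.4] [274.9 222.9]
0.3 [245.8 230.9] [275.2 221.6]
0.35 [246.4 228.3] [275.6 220.2]
0.4 [247.2 225.6] [276.1 218.7]
```

The force fell from 12.6 N to about zero. In the scene view the upper handle has dropped from about 0.33 to 0.245 rad, roughly 3–4 mm at the jaw, which matches the shell caving in. The nutcracker hasn't shifted and the arm is clear, so I'm handing in.

```bash
python3 -c "
from plant import r
print(r.hand_in())"
```

```text
the job is handed in; nothing more can be done
None
```

The job is handed in: the pecan lies lengthwise in the cup and its shell gave at about 12.6 N at the grip. I stopped pressing there, and left the handle down on it at about 0.245 rad with the arm clear. I judged the crack from the force drop and the handle angle, and the hand-in returned no verdict.

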